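# Fit the loaded sample carousel on the sample changer's drive

### The job

Take the loaded sample carousel, which has a lifting handle, and fit it on the sample changer: lower its square stub into the drive hub, turn it by feel until the square finds its socket, and let it down fully home and level, then let go. Do not force it, keep the three vials standing in their pockets, and leave the mouse, the jar and the dropper bottle where they are.

Things in the scene. Friction and masses are not known exactly. Their poses are not given: they have to be found in the camera images.
- handle (a point): Centre of the carousel's lifting handle: a black upright block 56 mm long (its x), 18 mm thick (its y), 40 mm high, on a slim pillar in the carousel's middle. Grip it across the 18 mm. Its centre is 94 mm above the disc's underside, 134 mm above the ends of the feet and 34 mm above the vials' caps. z up.
- carousel: Loose sample carousel, about 0.5 kg loaded, balanced near its middle: aluminium disc, diameter 152 mm, 8 mm thick, with eight black ring pockets on top, standing on four feet 40 mm long set 67 mm out from the middle. Origin in its middle at the level of the ends of the feet, z up, x along the handle.
- disc (a point): Middle of the underside of the carousel's disc, 40 mm above the ends of the feet; z up, x along the handle's length.
- stub_tip (a point): Middle of the lower end of the carousel's square steel drive stub, which stands down 36 mm from the middle of the disc's underside (4 mm clear of the bench at the start). The stub is 22 mm square, its faces square to the handle's x and y, bevelled by 1 mm over its last 2 mm.
- spindle (a point): Middle of the flat top of the changer's drive hub, 100 mm above the bench: the disc's underside rests here when home. The hub is a steel disc, diameter 64 mm, in a fixed black collar (diameter 104 mm, 6 mm lower). A round lead-in goes down 10 mm from its top, 45 mm across at the mouth, tapering to 33 mm. These axes follow the housing, NOT the hub's angle.
- socket (a point): Middle of the mouth of the hub's square socket, at the bottom of the lead-in, 10 mm below the hub's top; 23.2 mm square, 30 mm deep. The hub has stopped at any angle, not given: these axes are the housing's. The stub fits at each quarter turn, within about 3 degrees; else its end stops 9 to 12 mm below the hub's top. The hub is geared: it holds against 0.4 N m, then turns and stays.
- changer: Sample changer, a fixed machine: blue housing 280 mm long (its x, from -120 to 160) by 200 mm wide, steel deck 56 mm above the bench; origin on the bench below the hub's axis; keypad front at its -x end. With the carousel home its feet hang 4 mm above the deck. A thin sampling column with a short arm, 200 mm high, stands behind at x 136, y 30 mm, its arm pointing away along +x.
- vial_a_mid (a point): Centre of a closed amber glass vial with a black cap, diameter 25 mm, 52 mm high, standing on the disc in one of the ring pockets, 56 mm from the carousel's middle. Pocket rings are 22 mm high and 2.4 mm wider than the vial. z up when standing; the centre is then 34 mm above the disc's underside.
- vial_b_mid (a point): Centre of a second such vial in another pocket.
- vial_c_mid (a point): Centre of a third such vial in another pocket.
- mouse: Black computer mouse on the bench, 96 x 56 x 33 mm, origin at its underside; leave alone.
- jar: Small clear closed jar with a white cap on the bench, diameter 42 mm, 62 mm high, origin at its underside; leave alone.
- dropper: White dropper bottle on the bench, diameter 34 mm, 98 mm high with its pointed tip, origin at its underside; leave alone.

How it is judged:
At the end, for the whole second after the job is handed in: The carousel's disc lies on the drive hub with the stub down in the square socket: underside within 3 mm of the hub's top height and 4 mm of its axis, tilted under 2 degrees, at rest and released; all three vials stand upright in the carousel's pockets (z of disc in the frame of spindle between -0.003 and 0.003 m and horizontal distance between each of disc, stub_tip and spindle below 0.004 m and angle between disc's own z axis and vertical below 0.035 rad and z of vial_a_mid in the frame of disc between 0.03 and 0.039 m and z of vial_b_mid in the frame of disc between 0.03 and 0.039 m and z of vial_c_mid in the frame of disc between 0.03 and 0.039 m and horizontal distance between each of vial_a_mid, vial_b_mid, vial_c_mid and disc below 0.065 m and angle between each of vial_a_mid, vial_b_mid, vial_c_mid's own z axis and vertical below 0.2 rad and linear speed of carousel below 0.01 m/s and angular speed of carousel below 0.1 rad/s); the robot touches nothing.
It fails at once if the carousel was forced or slammed: contact force on the changer over 120 N (contact force between carousel and changer above 120 N).
It fails at once if a vial tipped over or fell out (angle between any of vial_a_mid, vial_b_mid, vial_c_mid's own z axis and vertical above 0.6 rad).
It fails at once if the mouse, the jar or the dropper bottle was moved more than 30 mm or knocked over (distance of any of mouse, jar, dropper from where it was at the start of the episode above 0.03 m or angle between any of jar, dropper, mouse's own z axis and vertical above 0.5 rad).
It also fails if it takes over 72 s, if anything falls off the work surface, if the arm or the gripper's body presses on something with over 40 N, if the wrist force passes 120 N, or if a joint passes its speed limit or range.

### The arm

A 6-joint arm with a two-finger parallel gripper is mounted at the origin on the work surface. World frame = base frame: x ahead of the robot, y to its left, z up, the work surface at z = 0. Lengths are in m, angles in rad, forces in N, time in s.
With the tool pointing down it reaches from about 0.325 to 1 m from the base axis. Payload 5.1 kg.
Tool frame: the origin (TCP) lies on the centre line of the jaws, within the pads' length; the fingertips stand 25 mm ahead of it and the grasp point (between the pads) lies 6 mm ahead of it; y points along the fingers, z is the direction in which the jaws open and shut, and the axes are right-handed (so a half turn about y gives the same grasp; the last joint's range is limited). The gripper opens to 85 mm and grips with 20 to 120 N. Pads are 22 mm wide; open, the fingers measure 114 mm over their backs; the gripper's body (76 mm by 85 mm) begins 54 mm behind the grasp point. The pads swing forward as they close: fully open they stand 13 mm farther back than shut.
Start: joints at [1.018, 0.124, 1.65, -0, 1.367, -0.083], TCP at [0.294, 0.58, 0.217] pointing down, gripper open.
Joint ranges: [-2.61, 2.61], [-1.02, 2.33], [0.03, 2.71], [-1.35, 4.49], [0.32, 2.68], [-2.91, 2.91]. Speed limits (rad/s): [2.57, 2.57, 3.14, 3.14, 3.14, 3.14].

### API

Orientations are given as a unit quaternion [x, y, z, w].
In Python, from cell import bot, cams, regions_of gives the robot as it stands.
- The arm moves only by the tool carry_out, never from a script. Its argument "motion" is a list of rows, each an object with "delta_pos": the shift along the tool's x, y, z scaled (see below), a list of three; "roll": the turn about the tool's y scaled (see below). In form: [{"delta_pos": [x, y, z], "roll": roll}, ...]. A call has exactly 8 rows; each row is the pose to reach, as a shift and turn from the pose commanded when the call began, along the tool's axes at that moment; what a row does not reach only later rows make up. The controller multiplies each number of a shift by 30 cm and each number of a turn by 90 degrees. A row lasts 1/10 s, in which the tool goes at most 50 mm and 8.59 degrees, less where a joint would pass 70% of its speed; a pose out of reach is approached as far as the arm can. A call with a number of a shift or a turn outside -1 to 1 is refused whole. A call with a gripper value outside its range is refused whole. "gripper" is the opening, from 0 (shut) to 1 (fully open), set as the call begins (left out, the last holds). The fingers move at their own pace and stop on an object; "squeeze" is the grip in N (left out, the last holds). Time passes only in rows, so rows that repeat a pose let the fingers close, or fill a call up. It gives the time, the measured TCP pose, the force and the opening at its end, in the units of the state.
- bot.read_state(): the state, without advancing time (a new reading comes with each control period).
- cams.get_image(name): name is "side" or "top"; returns the picture (384x512x3 uint8, blue, green, red); there is no depth.
- cams.camera_info(name): a dict with "K" (3x3 intrinsics, pixels), "k1" (the pictures are not rectified: a ray, as slopes to the right and down, at radius r is drawn at 1 + k1 r^2 times it, then the intrinsics apply), "extrinsics" (4x4, takes a point from camera to world coordinates). Camera axes: x right, y down, z forward; pixel columns grow to the right and rows downward; lengths in m; the calibration is good to about 2 mm. A picture is of the moment at which its call begins. camera_info takes no time and is no camera call.
- bot.finish_job(): hands the job in, once; it reports no verdict.
Trained networks look in the newest picture that a camera, given by its name, has taken for a name from the list of things; names that differ only in an ending like _2 or _b are one class to them, and where a whole thing is asked for, a point or a joint stands for the part that bears it (a point fixed in the world has none). Each returns a list of dicts, best first, with "conf" (0 to 1); they miss things now and then, are a little off and sometimes report something else, mostly with a low value. They report only what shows in the picture. A call takes as long as a camera call.
- regions_of(query, camera): "region" (384x512 bool, what is visible of it) and "centre" ([row, column] in pixels, amid what is visible of it).
The state is a dict: "t": time; "joint_pos": joint angles; "qd": joint speeds; "joint_efforts": joint torques, N m; "position": TCP position; "tool_rot": TCP orientation; "ft_force": force on the tool from outside, world axes, zero at the start; "ft_torque": the same for the moment, N m; "opening": finger opening in m.
Only numpy, scipy, OpenCV 4.12 (cv2) and the standard library are available. Lean on these libraries where they do the work, as an engineer would, in place of code of your own. Each camera call takes 0.05 s, during which the arm holds its last target.

## Working session

There is one attempt and no reset: what is moved stays moved. The work goes in short steps, Python scripts to look and compute and a tool call to move; the robot and the scene stay as the last step left them, time stands still between calls to the robot, and variables do not carry over. Pictures are saved under pics/ and viewed, and the job is handed in when it is done.

Besides the shell and the picture viewer there is one more tool, called after ">>>" as name(argument=value, ...), one argument or row to a line, values as JSON. carry_out: Moves the arm, as the interface text tells. Shifts and turns lie within -1 to 1; 1 stands for 30 cm of shift or 90 degrees of turn. Its arguments: {"type":"object","properties":{"motion":{"type":"array","items":{"type":"object","properties":{"delta_pos":{"type":"array","items":{"type":"number","minimum":-1,"maximum":1}},"roll":{"type":"number","minimum":-1,"maximum":1}}}},"gripper":{"type":"number"},"squeeze":{"type":"number"}},"required":["motion"]}

```bash
ls; mkdir -p pics; python3 - <<'E'
from cell import bot,cams,regions_of
import cv2
print(bot.read_state())
for n in ("side","top"):
    im=cams.get_image(n); cv2.imwrite(f"pics/{n}0.png",im)
    i=cams.camera_info(n); print(n,i)
E
```

```text
pics
{'t': 0.0, 'joint_pos': array([ 1.01842190e+00,  1.24513947e-01,  1.65166076e+00, -1.07692311e-06,
        1.36749406e+00, -8.26282402e-02]), 'qd': array([-0.00010743,  0.001759  ,  0.00065845, -0.00157197, -0.00023217,
       -0.00013936]), 'joint_efforts': array([-1.81517947e-05, -4.23616076e+01, -3.65456092e+01, -8.37140465e-05,
        6.98193369e-03, -1.27587668e-05]), 'position': array([0.29393835, 0.57903191, 0.21585515]), 'tool_rot': array([ 0.68838947, -0.16478622,  0.16432862, -0.68699458]), 'ft_force': array([-0.91716895, -0.17054504,  0.26214136]), 'ft_torque': array([ 0.00550813,  0.0073139 , -0.03619565]), 'opening': 0.08536226038191908}
side {'K': array([[464.07666556,   0.        , 251.16050015],
       [  0.        , 464.07666556, 188.41714539],
       [  0.        ,   0.        ,   1.        ]]), 'k1': -0.10891502775535356, 'extrinsics': array([[-0.9881782 , -0.08594382,  0.12695469,  0.44338417],
       [-0.15328279,  0.53837746, -0.82864594,  0.92910178],
       [ 0.00286745, -0.83830983, -0.54518658,  0.72323567],
       [ 0.        ,  0.        ,  0.        ,  1.        ]])}
top {'K': array([[394.36415588,   0.        , 257.04482756],
       [  0.        , 394.36415588, 192.95893589],
       [  0.        ,   0.        ,   1.        ]]), 'k1': -0.023232267185584434, 'extrinsics': array([[-0.01414657, -0.9900063 ,  0.14031177,  0.46227812],
       [-0.99975553,  0.01161981, -0.01881116,  0.00724888],
       [ 0.01699277, -0.14054358, -0.98992866,  0.84134537],
       [ 0.        ,  0.        ,  0.        ,  1.        ]])}
```

View pics/side0.png

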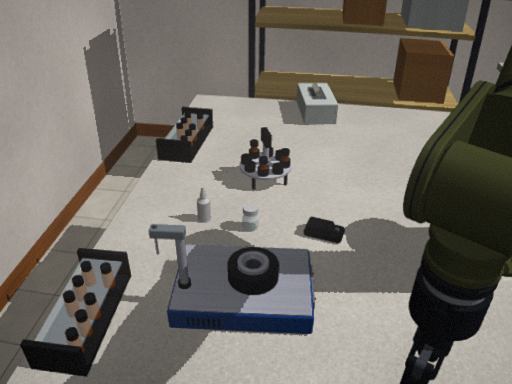

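View pics/top0.png

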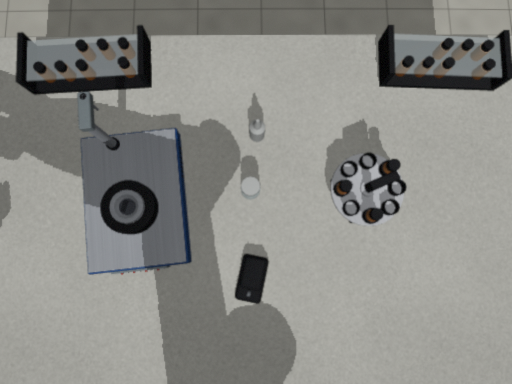

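```bash
cat > h.py <<'E'
import numpy as np, cv2
from cell import bot,cams,regions_of
I={n:cams.camera_info(n) for n in("side","top")}
def D(n): return np.array([I[n]['k1'],0,0,0.])
def ray(n,u,v):
    p=cv2.undistortPoints(np.array([[[u,v]]],float),I[n]['K'],D(n))[0,0]
    T=I[n]['extrinsics']; return T[:3,3],T[:3,:3]@np.array([p[0],p[1],1])
def onz(n,u,v,z):
    o,d=ray(n,u,v); return o+d*(z-o[2])/d[2]
def proj(n,P):
    T=np.linalg.inv(I[n]['extrinsics']); P=np.atleast_2d(np.array(P,float))
    return cv2.projectPoints(P,cv2.Rodrigues(T[:3,:3])[0],T[:3,3],I[n]['K'],D(n))[0][:,0]
def tri(a,b):
    (o1,d1),(o2,d2)=[ray(*x) for x in(a,b)]
    d1/=np.linalg.norm(d1);d2/=np.linalg.norm(d2)
    s=np.linalg.lstsq(np.c_[d1,-d2],o2-o1,rcond=None)[0]
    p,q=o1+s[0]*d1,o2+s[1]*d2; return (p+q)/2,np.linalg.norm(p-q)
E
python3 - <<'E'
from h import *
for n in("top","side"):
    im=cams.get_image(n)
    for q in("handle","carousel","spindle","changer","socket","vial_a_mid","mouse","jar","dropper"):
        for r in regions_of(q,n)[:4]:
            m=r['region'].astype(np.uint8); x,y,w,h=cv2.boundingRect(m)
            print(n,q,round(r['conf'],2),np.round(r['centre'],1),m.sum(),(x,y,w,h))
            if q in("handle","carousel") and r['conf']>.5: cv2.imwrite(f"pics/m_{n}_{q}.png",m*255)
    if n=="top":
        cv2.imwrite("pics/t_car.png",cv2.resize(im[140:236,316:420],None,fx=6,fy=6,interpolation=cv2.INTER_CUBIC))
        cv2.imwrite("pics/t_ch.png",cv2.resize(im[160:250,80:180],None,fx=6,fy=6,interpolation=cv2.INTER_CUBIC))
    else:
        cv2.imwrite("pics/s_car.png",cv2.resize(im[115:200,220:310],None,fx=6,fy=6,interpolation=cv2.INTER_CUBIC))
        cv2.imwrite("pics/s_ch.png",cv2.resize(im[230:310,205:305],None,fx=6,fy=6,interpolation=cv2.INTER_CUBIC))
E
```

```text
top handle 0.59 [192.7 367.1] 3632 (330, 153, 76, 73)
top carousel 0.85 [191.  363.3] 3847 (330, 153, 77, 73)
top spindle 0.85 [196.2 132.5] 14730 (78, 92, 113, 182)
top changer 0.69 [198.5 134.2] 14744 (78, 92, 114, 182)
top socket 0.76 [197.3 131.7] 15075 (77, 91, 115, 183)
top vial_a_mid 0.7 [166.7 389.8] 187 (383, 159, 17, 15)
top jar 0.6 [185.5 244.9] 374 (241, 176, 20, 23)
top dropper 0.67 [132.1 259.7] 294 (250, 120, 16, 22)
side handle 0.88 [160.6 269.5] 1355 (240, 127, 52, 62)
side carousel 0.73 [163.2 265.5] 1380 (240, 127, 52, 62)
side spindle 0.94 [285.3 241.1] 12407 (148, 223, 168, 111)
side spindle 0.46 [162.5 265.7] 1415 (240, 127, 52, 63)
side changer 0.75 [289.1 239.6] 12428 (148, 224, 168, 110)
side socket 0.88 [289.7 237.1] 12199 (149, 225, 166, 109)
side socket 0.58 [159.5 269.1] 1450 (240, 127, 52, 61)
side vial_a_mid 0.56 [215.3 250.4] 431 (243, 203, 17, 29)
side vial_a_mid 0.54 [144.1 251.4] 89 (250, 139, 9, 13)
side mouse 0.81 [230.7 324.1] 726 (304, 217, 41, 27)
side jar 0.97 [217.9 248.2] 420 (243, 203, 16, 29)
side dropper 0.8 [208.7 203.3] 366 (196, 189, 15, 34)
side dropper 0.45 [289.2 238.5] 12425 (148, 224, 168, 110)
```

View pics/t_car.png

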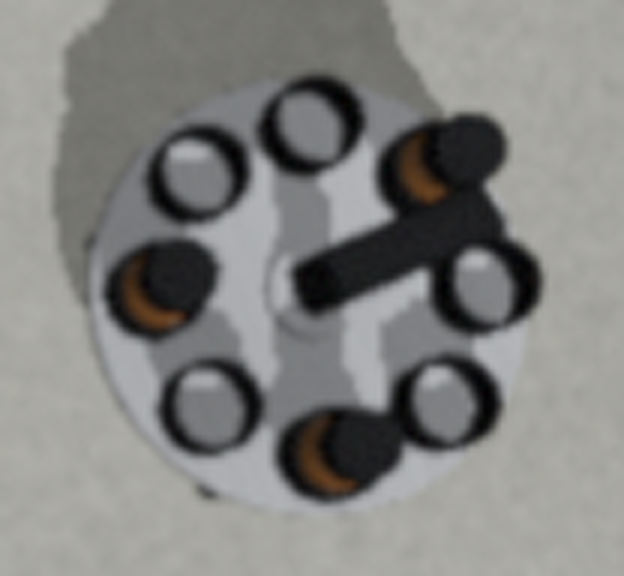

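View pics/t_ch.png

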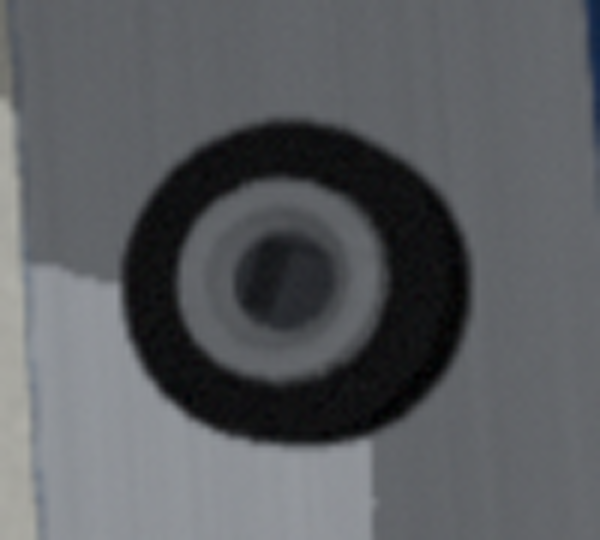

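View pics/s_car.png

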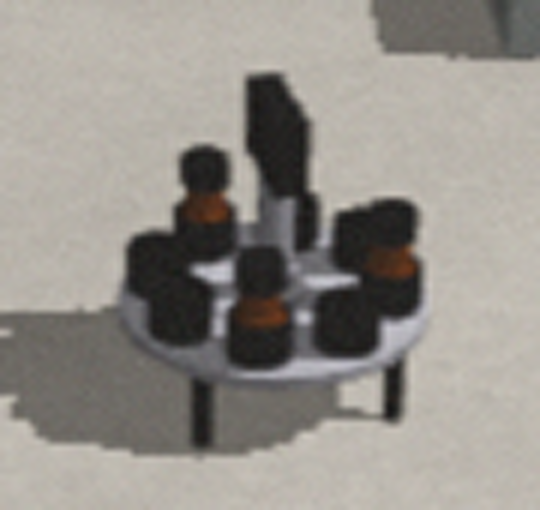

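View pics/s_ch.png

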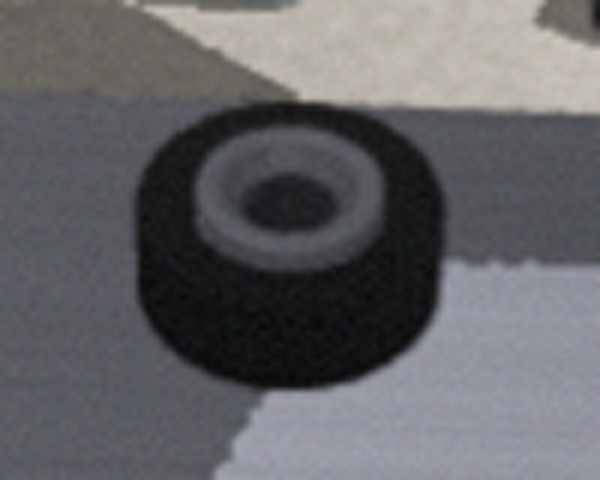

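```bash
cat > fit.py <<'E'
from h import *
from scipy.optimize import least_squares
def edges(n,c,R,z,angs,sgn,win=.008):
    """radial edge search around circle centre c radius R at height z; sgn=+1 brighter inside"""
    g=cv2.GaussianBlur(cv2.cvtColor(cams_img[n],cv2.COLOR_BGR2GRAY).astype(np.float32),(0,0),.7)
    out=[]
    rr=np.arange(R-win,R+win,.0004)
    for a in angs:
        P=np.c_[c[0]+rr*np.cos(a),c[1]+rr*np.sin(a),np.full_like(rr,z)]
        p=proj(n,P).astype(np.float32)
        v=cv2.remap(g,p[:,0].reshape(1,-1),p[:,1].reshape(1,-1),cv2.INTER_CUBIC)[0]
        d=-np.gradient(v)*sgn; i=d.argmax()
        if d[i]>.8: out.append(P[i,:2])
    return np.array(out)
def fitc(pts,R=None):
    if R is None:
        f=lambda p:np.hypot(*(pts-p[:2]).T)-p[2]; x0=[*pts.mean(0),.03]
    else:
        f=lambda p:np.hypot(*(pts-p[:2]).T)-R; x0=pts.mean(0)
    r=least_squares(f,x0,loss='soft_l1',f_scale=.0007); return r.x,np.median(abs(f(r.x)))
cams_img={}
E
python3 - <<'E'
import fit; from fit import *
for n in("top","side"): fit.cams_img[n]=cams.get_image(n)
A=np.radians(np.arange(0,360,4))
c0=onz("top",127,206.5,.1)[:2]; c1=onz("side",205+290/6,230+198/6,.1)[:2]; print(c0,c1)
for n,c in(("top",c0),("side",c1)):
    cam=I[n]['extrinsics'][:2,3]
    for it in range(3):
        th=np.arctan2(*(cam-c)[::-1]); B=A[np.cos(A-th)<-.1]
        e=edges(n,c,.032,.1,B,+1); x,s=fitc(e,.032); x3,s3=fitc(e); c=x
    print(n,"hub",x,s,len(e),x3)
    for zz,R,sg in((.1,.0225,-1),(.094,.052,-1)):
        BB=A if R<.03 else B
        e=edges(n,c,R,zz,BB,sg,.005); print("  R",R,fitc(e,R),fitc(e))
d0=onz("top",316+309/6,140+295/6,.048)[:2]; d1=onz("side",220+274/6,115+300/6,.048)[:2]
print(d0,d1)
for n,c in(("top",d0),("side",d1)):
    cam=I[n]['extrinsics'][:2,3];
    for it in range(3):
        th=np.arctan2(*(cam-c)[::-1]); B=A if n=="top" else A[np.cos(A-th)>.0]
        e=edges(n,c,.076,.048 ,B,+1,.006); x,s=fitc(e,.076); c=x
    print(n,"disc",x,s,len(e),fitc(e)[0])
    # overlay
c=d0
E
```

```text
[0.54446758 0.2385448 ] [0.5427521  0.24877795]
top hub [0.54554853 0.24052466] 0.0004414487261811366 42 [0.54552269 0.24045193 0.03206089]
  R 0.0225 (array([0.54788533, 0.24322466]), np.float64(0.0017486272354870335)) (array([0.54761392, 0.2426462 , 0.02075065]), np.float64(0.0008783565375672184))
  R 0.052 (array([0.5452408 , 0.23969772]), np.float64(0.00040013865100468893)) (array([0.54586235, 0.2412326 , 0.05069489]), np.float64(0.0002989813541470661))
side hub [0.54469193 0.24402105] 0.0005604676609244838 42 [0.54479353 0.24336849 0.03149143]
  R 0.0225 (array([0.54529213, 0.24176851]), np.float64(0.0007303330446177276)) (array([0.54528381, 0.24184796, 0.02217005]), np.float64(0.0007614913987597487))
  R 0.052 (array([0.54506008, 0.24354875]), np.float64(0.0008451950159301808)) (array([0.54514777, 0.24193083, 0.05077583]), np.float64(0.0007481572841305309))
[ 0.57991614 -0.23423083] [ 0.57821189 -0.22670935]
top disc [ 0.58121679 -0.23501407] 0.0013596298430746598 60 [ 0.58068955 -0.23376746  0.07411406]
side disc [ 0.57991362 -0.23266315] 0.001512123342703231 31 [ 0.57988954 -0.22793073  0.07198417]
```

```bash
python3 - <<'E'
import fit; from fit import *
out=[]
for n in("top","side"):
    ims=[cams.get_image(n).astype(np.float32) for _ in range(6)]
    im=np.mean(ims,0)
    np.save(f"pics/{n}_avg.npy",im)
    u,v=proj(n,[.5452,.2418,.095])[0]; 
    M=np.float32([[14,0,280-14*u],[0,14,280-14*v]])
    w=cv2.warpAffine(im,M,(560,560),flags=cv2.INTER_CUBIC)
    w=np.clip((w-20)*2.2,0,255); out.append(w)
    print(n,u,v)
cv2.imwrite("pics/sock.png",cv2.resize(np.hstack(out),(800,400)))
im=np.load("pics/top_avg.npy")
def draw(n,x,y,yaw,fn,uv,f=8,S=600):
    im=np.load(f"pics/{n}_avg.npy"); 
    M=np.float32([[f,0,S/2-f*uv[0]],[0,f,S/2-f*uv[1]]]); w=cv2.warpAffine(im,M,(S,S),flags=cv2.INTER_CUBIC)
    def pl(P,col):
        p=proj(n,P)*f+[S/2-f*uv[0],S/2-f*uv[1]]
        cv2.polylines(w,[np.round(p).astype(np.int32)],True,col,1)
    c,s=np.cos(yaw),np.sin(yaw)
    for z in(.114,.154):
        pl([[x+c*a-s*b,y+s*a+c*b,z] for a,b in((.028,.009),(-.028,.009),(-.028,-.009),(.028,-.009))],(0,255,0))
    t=np.linspace(0,2*np.pi,60)
    pl(np.c_[x+.076*np.cos(t),y+.076*np.sin(t),0*t+.048],(0,0,255))
    for k in range(8):
        a=yaw+np.pi/8+k*np.pi/4; X,Y=x+.056*np.cos(a),y+.056*np.sin(a)
        pl(np.c_[X+.015*np.cos(t),Y+.015*np.sin(t),0*t+.070],(255,255,0))
    cv2.imwrite(fn,w)
yaw=np.radians(-90+24)
draw("top",.5805,-.234,yaw,"pics/ov_t.png",(367,188))
draw("side",.5805,-.234,yaw,"pics/ov_s.png",(266,155))
s=bot.read_state(); from scipy.spatial.transform import Rotation as R
print(s['t'],R.from_quat(s['tool_rot']).as_matrix().round(3))
E
```

```text
top 126.10845341030878 206.41708239592091
side 252.6304210912103 262.4046172074073
1.8 [[ 0.892  0.     0.453]
 [-0.453 -0.     0.892]
 [ 0.    -1.    -0.   ]][ WARN:0@20.403] global loadsave.cpp:1063 imwrite_ Unsupported depth image for selected encoder is fallbacked to CV_8U.
```

View pics/sock.png

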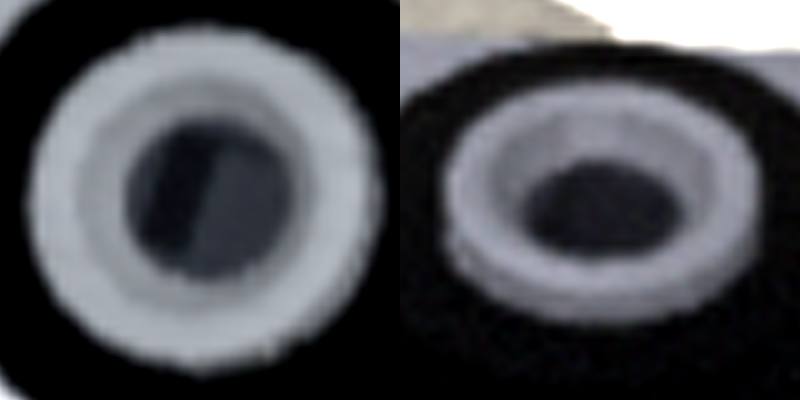

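View pics/ov_t.png

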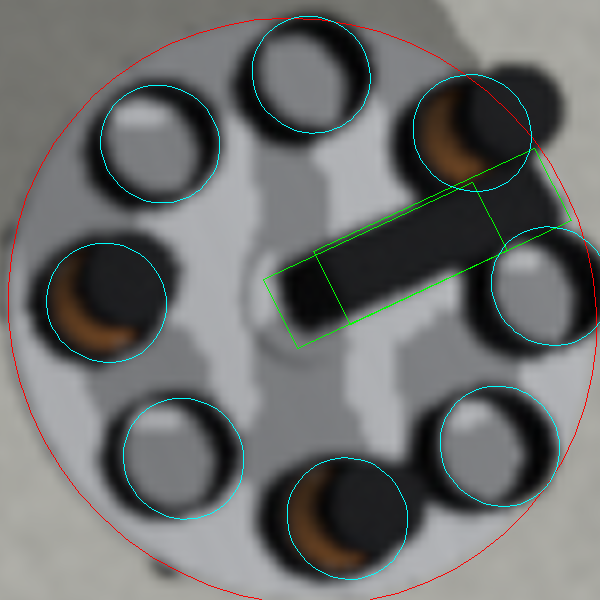

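View pics/ov_s.png

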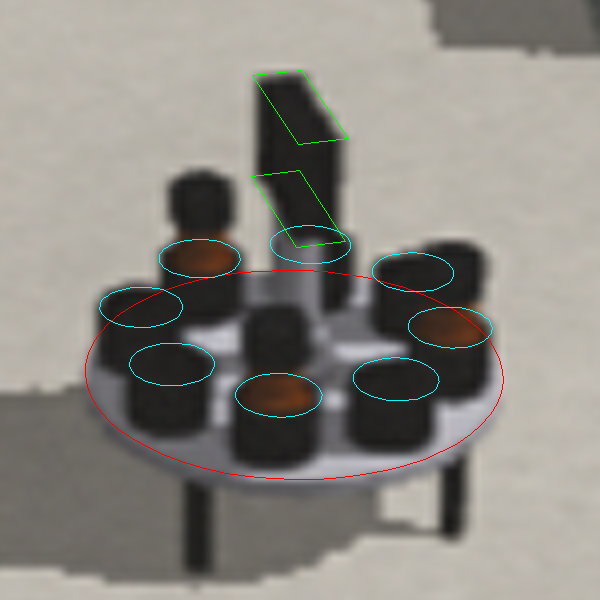

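```bash
python3 - <<'E'
import fit; from fit import *
out=[]
n="top";im=np.load("pics/top_avg.npy");f=24;S=560
for yaw in (-10,-16):
    cx,cy=.5453,.2410
    u,v=proj(n,[cx,cy,.095])[0]
    M=np.float32([[f,0,S/2-f*u],[0,f,S/2-f*v]])
    w=np.clip((cv2.warpAffine(im,M,(S,S),flags=cv2.INTER_CUBIC)-20)*3,0,255)
    w2=w.copy()
    c,s=np.cos(np.radians(yaw)),np.sin(np.radians(yaw)); h=.0116
    for z,col in((.09,(0,255,0)),(.06,(0,0,255))):
        p=proj(n,[[cx+c*a-s*b,cy+s*a+c*b,z] for a,b in((h,h),(-h,h),(-h,-h),(h,-h))])*f+[S/2-f*u,S/2-f*v]
        cv2.polylines(w2,[np.round(p).astype(np.int32)],True,col,1)
    t=np.linspace(0,2*np.pi,60)
    for r,z in((.0225,.1),(.0165,.09),(.032,.1)):
        p=proj(n,np.c_[cx+r*np.cos(t),cy+r*np.sin(t),0*t+z])*f+[S/2-f*u,S/2-f*v]
        cv2.polylines(w2,[np.round(p).astype(np.int32)],True,(0,255,255),1)
    out.append(w2)
cv2.imwrite("pics/sock2.png",cv2.resize(np.hstack(out),(800,400)).astype(np.uint8))
E
```

```text
(no output)
```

View pics/sock2.png

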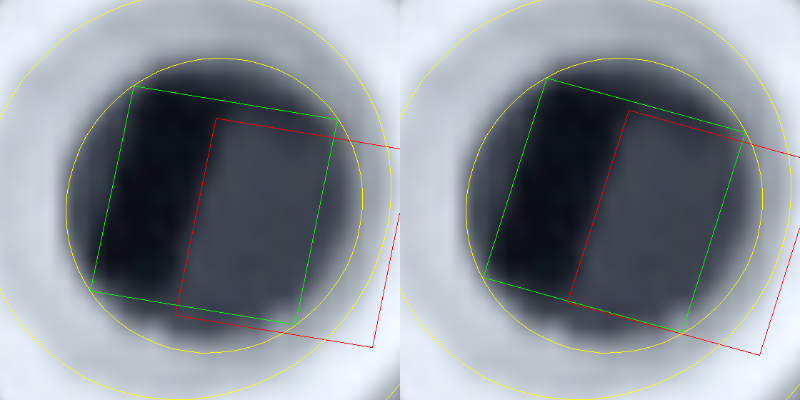

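>>> carry_out(
  motion=[
    {"delta_pos": [0.07, 0, -0.065], "roll": 0.05},
    {"delta_pos": [0.18, 0, -0.17], "roll": 0.1},
    {"delta_pos": [0.3, 0, -0.285], "roll": 0.15},
    {"delta_pos": [0.42, 0, -0.4], "roll": 0.2},
    {"delta_pos": [0.54, 0, -0.515], "roll": 0.25},
    {"delta_pos": [0.66, 0, -0.63], "roll": 0.3},
    {"delta_pos": [0.78, 0, -0.745], "roll": 0.37},
    {"delta_pos": [0.9, 0, -0.86], "roll": 0.434},
  ],
  gripper=1,
)

```text
t: 2.6
position: [0.4185, 0.2255, 0.2175]
tool_rot: [-0.592, 0.386, -0.386, 0.593]
ft_force: [0.4, 0.4, 0.4]
opening: 0.0857
```

```bash
cat >> h.py <<'E'
from scipy.spatial.transform import Rotation as Ro
def go(x,y,z,yaw):
    s=bot.read_state(); Rm=Ro.from_quat(s['tool_rot']).as_matrix(); p=s['position']
    y0=np.degrees(np.arctan2(Rm[1,0],Rm[0,0])); d=Rm.T@(np.array([x,y,z])-p)
    print("t",round(s['t'],2),"p",p.round(4),"yaw",round(y0,2),"tilt",np.degrees(np.arccos(-Rm[2,1])).round(2),"F",s['ft_force'].round(2),"T",s['ft_torque'].round(3),"open",round(s['opening'],4))
    print("delta",(d/.3).round(4),"roll",round(-(yaw-y0)/90,4))
E
python3 -c "
from h import *
go(.5805,-.234,.19,-66)"
```

```text
t 2.6 p [0.4185 0.2255 0.2175] yaw -66.19 tilt 0.06 F [0.43 0.39 0.37] T [-0.021 -0.047  0.058] open 0.0857
delta [ 1.6192  0.0916 -0.1242] roll -0.0022
```

>>> carry_out(
  motion=[
    {"delta_pos": [0.09, 0, -0.007]},
    {"delta_pos": [0.2, 0, -0.016]},
    {"delta_pos": [0.33, 0, -0.026]},
    {"delta_pos": [0.46, 0, -0.036]},
    {"delta_pos": [0.59, 0, -0.046]},
    {"delta_pos": [0.72, 0, -0.056]},
    {"delta_pos": [0.85, 0, -0.066]},
    {"delta_pos": [0.98, 0, -0.076]},
  ],
)

```text
$.motion[0]: bad value
```

```bash
python3 -c "
from h import *
go(.5805,-.234,.142,-66)"
```

```text
t 2.6 p [0.4185 0.2255 0.2175] yaw -66.19 tilt 0.06 F [0.43 0.39 0.37] T [-0.021 -0.047  0.058] open 0.0857
delta [ 1.6192  0.2516 -0.1244] roll -0.0022
```

Roll is required in each row.

>>> carry_out(
  motion=[
    {"delta_pos": [0.09, 0, -0.007], "roll": 0},
    {"delta_pos": [0.2, 0, -0.016], "roll": 0},
    {"delta_pos": [0.33, 0, -0.026], "roll": 0},
    {"delta_pos": [0.46, 0, -0.036], "roll": 0},
    {"delta_pos": [0.59, 0, -0.046], "roll": 0},
    {"delta_pos": [0.72, 0, -0.056], "roll": 0},
    {"delta_pos": [0.85, 0, -0.066], "roll": 0},
    {"delta_pos": [0.98, 0, -0.076], "roll": 0},
  ],
)

```text
t: 3.4
position: [0.5174, -0.0522, 0.2174]
tool_rot: [-0.593, 0.385, -0.385, 0.593]
ft_force: [-0.1, 0.2, 0.9]
opening: 0.0854
```

```bash
python3 -c "
from h import *
go(.5805,-.234,.142,-66)"
```

```text
t 3.4 p [ 0.5174 -0.0522  0.2174] yaw -65.99 tilt 0.04 F [-0.12  0.19  0.86] T [ 0.036 -0.048 -0.036] open 0.0854
delta [ 0.639   0.2515 -0.0548] roll 0.0001
```

>>> carry_out(
  motion=[
    {"delta_pos": [0.12, 0, -0.01], "roll": 0},
    {"delta_pos": [0.24, 0, -0.02], "roll": 0},
    {"delta_pos": [0.36, 0, -0.03], "roll": 0},
    {"delta_pos": [0.46, 0, -0.04], "roll": 0},
    {"delta_pos": [0.54, 0, -0.05], "roll": 0},
    {"delta_pos": [0.6, 0, -0.055], "roll": 0},
    {"delta_pos": [0.63, 0, -0.055], "roll": 0},
    {"delta_pos": [0.63, 0, -0.055], "roll": 0},
  ],
)

```text
t: 4.2
position: [0.5792, -0.2304, 0.217]
tool_rot: [-0.593, 0.385, -0.385, 0.593]
ft_force: [-0.5, -0.5, 0.1]
opening: 0.0852
```

```bash
python3 -c "
from h import *
go(.5805,-.234,.142,-66)
for n in('side','top'):
    im=cams.get_image(n)
    u,v=proj(n,[.58,-.234,.14])[0].astype(int)
    cv2.imwrite(f'pics/{n}_pre.png',cv2.resize(im[max(0,v-75):v+75,u-75:u+75],None,fx=4,fy=4,interpolation=cv2.INTER_CUBIC))
    
"
```

```text
t 4.2 p [ 0.5792 -0.2304  0.217 ] yaw -66.02 tilt 0.02 F [-0.53 -0.46  0.15] T [ 0.035 -0.021  0.041] open 0.0852
delta [ 0.013   0.2499 -0.0008] roll -0.0002
```

View pics/side_pre.png

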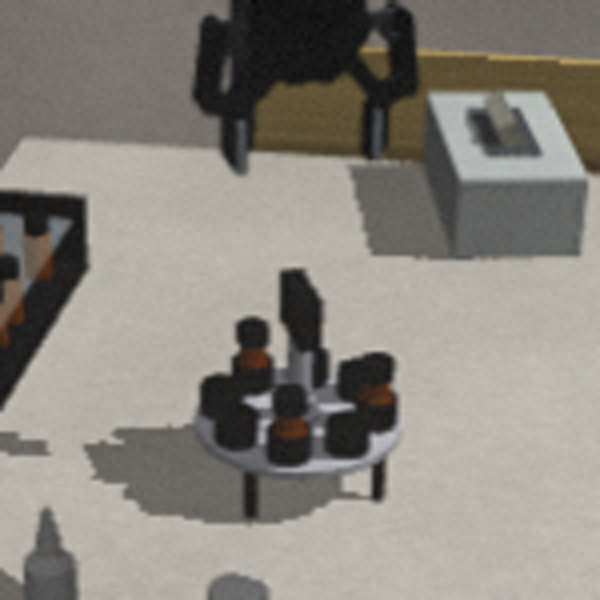

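View pics/top_pre.png

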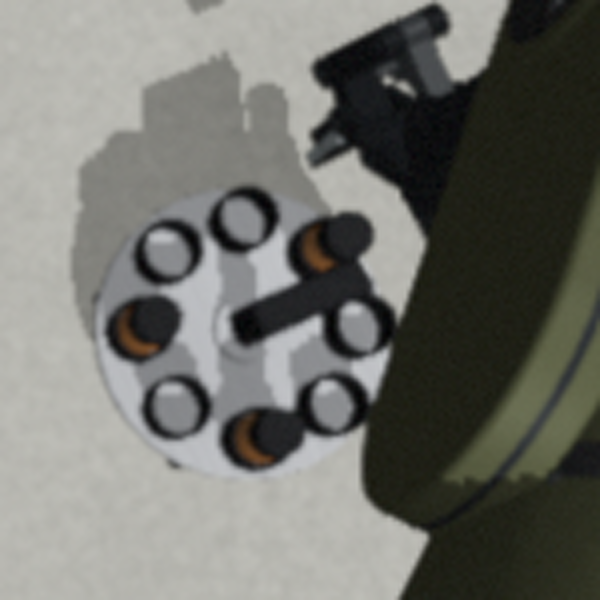

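```bash
python3 -c "
from h import *
P=np.array([.5792,-.2304,.217])
R=Ro.from_quat(bot.read_state()['tool_rot']).as_matrix()
for n in('side','top'):
    u,v=proj(n,[.58,-.234,.14])[0].astype(int)
    for s in(-1,1):
        for a in (.012,.025): print(n,(proj(n,P+R@np.array([0,a,s*.0427]))[0]-[u-75,max(0,v-75)])*4)
"
```

```text
side [361.89149899 211.41392131]
side [361.21051159 228.78772524]
side [241.88412802 224.44094811]
side [241.82787416 242.02497388]
top [392.07276653 370.54032398]
top [380.03902862 374.47358533]
top [297.09784691 185.98417332]
top [287.05720751 193.38961777]
```

```bash
python3 -c "
from h import *
o={n:proj(n,[.58,-.234,.14])[0].astype(int)-75 for n in('side','top')}
print(o)
for a in ((240,170),(375,158),(240,145)):
  for b in ((320,160),(385,370)):
    A=np.array(a)/4+np.maximum(o['side'],0);B=np.array(b)/4+np.maximum(o['top'],0)
    print(a,b,tri(('side',*A),('top',*B)))
for n in('side','top'):
    im=cams.get_image(n)
    cv2.imwrite(f'pics/{n}_pre2.png',im)
go(.58,-.234,.14,-66)
"
```

```text
{'side': array([191,  60]), 'top': array([307, 106])}
(240, 170) (320, 160) (array([ 0.61866148, -0.20841736,  0.24620047]), np.float64(0.0004435941891254274))
(240, 170) (385, 370) (array([ 0.5790257 , -0.22824084,  0.2369938 ]), np.float64(0.08508682628618941))
(375, 158) (320, 160) (array([ 0.56764974, -0.19113789,  0.27912716]), np.float64(0.08158259184494836))
(375, 158) (385, 370) (array([ 0.53274651, -0.22546197,  0.25393287]), np.float64(0.003385213995972285))
(240, 145) (320, 160) (array([ 0.61554638, -0.2011948 ,  0.26630294]), np.float64(0.004628214287882427))
(240, 145) (385, 370) (array([ 0.5770652 , -0.21964589,  0.25835378]), np.float64(0.08643347239916509))
t 4.4 p [ 0.5789 -0.2288  0.2172] yaw -65.91 tilt 0.02 F [-0.57 -0.31 -0.38] T [ 0.02  -0.032  0.002] open 0.0853
delta [ 0.0173  0.2573 -0.0036] roll 0.001
```

View pics/side_pre2.png

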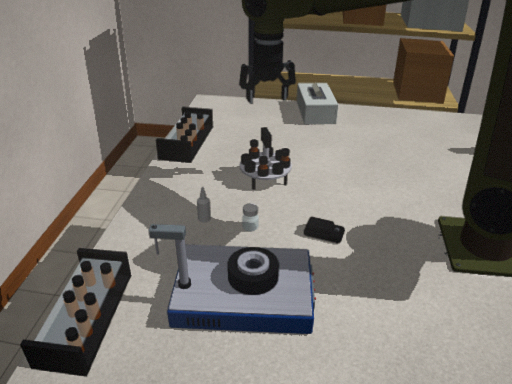

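View pics/top_pre2.png

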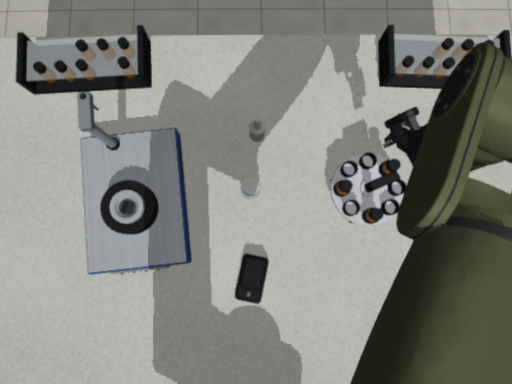

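>>> carry_out(
  motion=[
    {"delta_pos": [0.002, 0.01, 0], "roll": 0},
    {"delta_pos": [0.005, 0.03, 0], "roll": 0},
    {"delta_pos": [0.008, 0.06, 0], "roll": 0},
    {"delta_pos": [0.01, 0.09, 0], "roll": 0},
    {"delta_pos": [0.01, 0.12, 0], "roll": 0},
    {"delta_pos": [0.01, 0.135, 0], "roll": 0},
    {"delta_pos": [0.01, 0.135, 0], "roll": 0},
    {"delta_pos": [0.01, 0.135, 0], "roll": 0},
  ],
)

```text
t: 5.2
position: [0.5802, -0.2327, 0.1766]
tool_rot: [0.593, -0.385, 0.385, -0.593]
ft_force: [-0.0, 0.2, 0.2]
opening: 0.0852
```

```bash
python3 -c "
from h import *
go(.5805,-.234,.142,-66)
for n in('side','top'):
    im=cams.get_image(n)
    u,v=proj(n,[.58,-.234,.14])[0].astype(int)
    cv2.imwrite(f'pics/{n}_pre3.png',cv2.resize(im[max(0,v-50):v+50,u-50:u+50],None,fx=6,fy=6,interpolation=cv2.INTER_CUBIC))
"
```

```text
t 5.2 p [ 0.5802 -0.2327  0.1766] yaw -65.98 tilt 0.0 F [-0.05  0.21  0.17] T [ 0.008 -0.028 -0.021] open 0.0852
delta [ 0.0044  0.1154 -0.001 ] roll 0.0002
```

View pics/side_pre3.png

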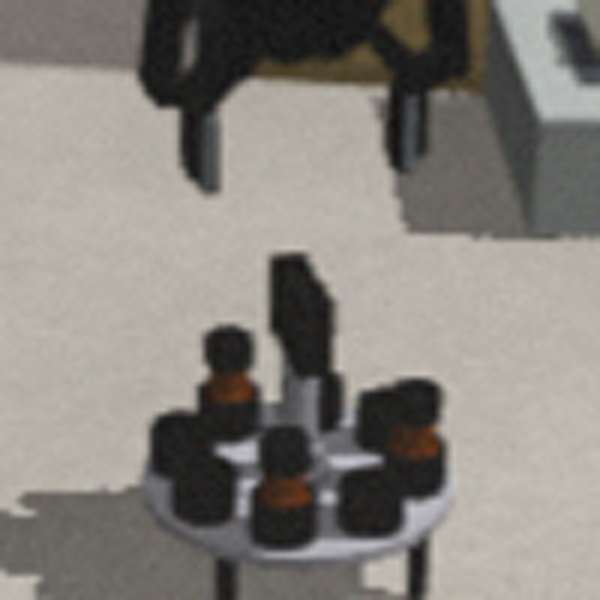

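View pics/top_pre3.png

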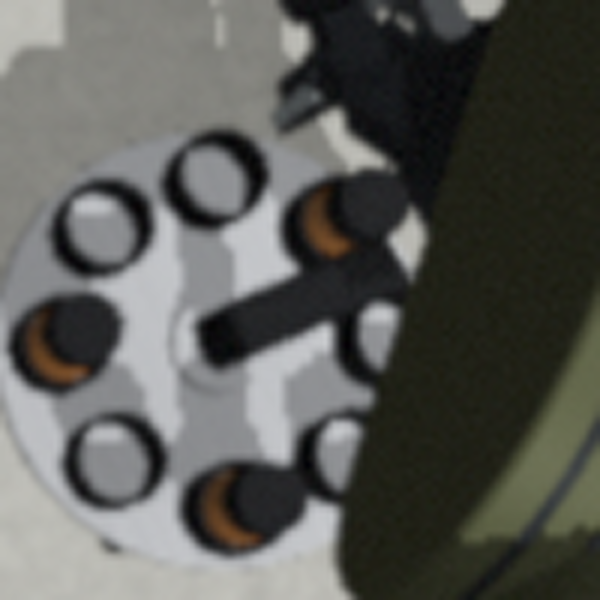

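```bash
python3 -c "
from h import *
o={n:np.maximum(proj(n,[.58,-.234,.14])[0].astype(int)-50,0) for n in('side','top')}
for a,b in (((200,188),(285,125)),((212,192),(285,125)),((205,188),(275,115))):
    print(tri(('side',*(np.array(a)/6+o['side'])),('top',*(np.array(b)/6+o['top']))))
P=bot.read_state()['position'];R=Ro.from_quat(bot.read_state()['tool_rot']).as_matrix()
for dz in(0,.04):
  for s in(-1,1): print([ (proj(n,P+[0,0,dz]+R@np.array([0,.012,s*.0427]))[0]-o[n])*6 for n in o])
# handle check
print([(proj(n,[.5805,-.234,.154])[0]-o[n])*6 for n in o])
"
```

```text
(array([ 0.6215458 , -0.21019025,  0.20477958]), np.float64(0.004173975894023981))
(array([ 0.61891201, -0.21051291,  0.20362979]), np.float64(0.0014995292657225454))
(array([ 0.62123311, -0.20673189,  0.2070238 ]), np.float64(0.0009282917629748255))
[array([387.38671362, 243.62076415]), array([392.96143547, 418.48416709])]
[array([210.46485709, 263.8521044 ]), array([259.43114453, 157.04210247])]
[array([390.4897318 , 164.37790948]), array([446.77571547, 400.79815265])]
[array([210.71081162, 183.66750218]), array([304.43232857, 123.93061125])]
[array([299.53287632, 274.50703184]), array([316.81712952, 293.5580853 ])]
```

>>> carry_out(
  motion=[
    {"delta_pos": [0.002, 0.01, 0], "roll": 0},
    {"delta_pos": [0.004, 0.03, 0], "roll": 0},
    {"delta_pos": [0.004, 0.05, 0], "roll": 0},
    {"delta_pos": [0.004, 0.075, 0], "roll": 0},
    {"delta_pos": [0.004, 0.1, 0], "roll": 0},
    {"delta_pos": [0.004, 0.115, 0], "roll": 0},
    {"delta_pos": [0.004, 0.115, 0], "roll": 0},
    {"delta_pos": [0.004, 0.115, 0], "roll": 0},
  ],
)

```text
t: 6.1
position: [0.5807, -0.2338, 0.142]
tool_rot: [0.593, -0.385, 0.385, -0.593]
ft_force: [-0.4, -0.2, 1.4]
opening: 0.0858
```

```bash
python3 -c "
from h import *
go(.5805,-.234,.142,-66)
for n in('side','top'):
    im=cams.get_image(n)
    u,v=proj(n,[.58,-.234,.14])[0].astype(int)
    cv2.imwrite(f'pics/{n}_pre4.png',cv2.resize(im[max(0,v-50):v+50,u-50:u+50],None,fx=6,fy=6,interpolation=cv2.INTER_CUBIC))
"
```

```text
t 6.1 p [ 0.5807 -0.2338  0.142 ] yaw -65.98 tilt 0.01 F [-0.39 -0.22  1.42] T [ 0.02  -0.055  0.016] open 0.0858
delta [ 0.0005  0.0001 -0.0009] roll 0.0003
```

View pics/side_pre4.png

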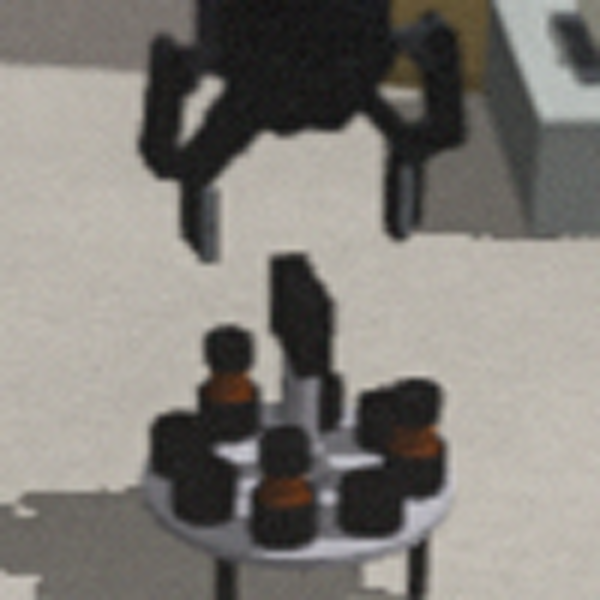

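View pics/top_pre4.png

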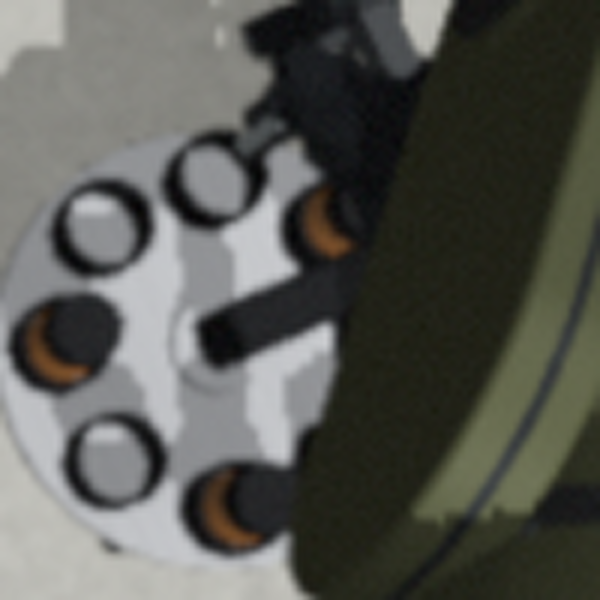

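>>> carry_out(
  motion=[
    {"delta_pos": [0, 0.01, 0], "roll": 0},
    {"delta_pos": [0, 0.02, 0], "roll": 0},
    {"delta_pos": [0, 0.03, 0], "roll": 0},
    {"delta_pos": [0, 0.045, 0], "roll": 0},
    {"delta_pos": [0, 0.06, 0], "roll": 0},
    {"delta_pos": [0, 0.07, 0], "roll": 0},
    {"delta_pos": [0, 0.07, 0], "roll": 0},
    {"delta_pos": [0, 0.07, 0], "roll": 0},
  ],
)

```text
t: 7.0
position: [0.5807, -0.2337, 0.121]
tool_rot: [0.593, -0.385, 0.385, -0.593]
ft_force: [-0.7, 0.2, -0.2]
opening: 0.0853
```

```bash
cat > snap.py <<'E'
from h import *
import sys
# snap tag x y z half scale
tag,x,y,z,hw,f=sys.argv[1],*map(float,sys.argv[2:7])
hw=int(hw);o=[]
for n in('side','top'):
    im=cams.get_image(n)
    u,v=np.maximum(proj(n,[x,y,z])[0].astype(int),hw)
    c=cv2.resize(im[v-hw:v+hw,u-hw:u+hw],(400,400),interpolation=cv2.INTER_CUBIC)
    o.append(cv2.resize(c,(400,400))); print(n,"origin",u-hw,v-hw,"scale",400/(2*hw))
cv2.imwrite(f'pics/{tag}.png',np.hstack(o))
go(x,y,z,-66)
E
python3 snap.py g5 .5807 -.2338 .14 45 1
```

```text
side origin 220 90 scale 4.444444444444445
top origin 337 136 scale 4.444444444444445
t 7.1 p [ 0.5808 -0.2338  0.1214] yaw -65.98 tilt 0.03 F [-0.66  0.09 -0.86] T [-0.027 -0.061  0.023] open 0.0854
delta [-0.0002 -0.062  -0.0003] roll 0.0002
```

View pics/g5.png

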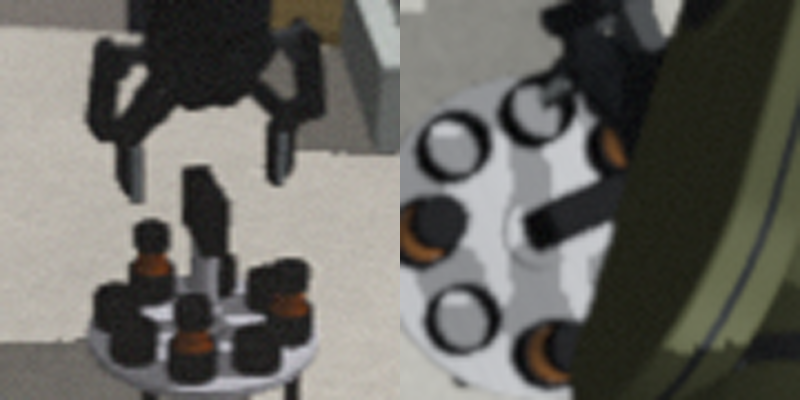

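>>> carry_out(
  motion=[
    {"delta_pos": [0, 0.01, 0], "roll": 0},
    {"delta_pos": [0, 0.02, 0], "roll": 0},
    {"delta_pos": [0, 0.03, 0], "roll": 0},
    {"delta_pos": [0, 0.04, 0], "roll": 0},
    {"delta_pos": [0, 0.05, 0], "roll": 0},
    {"delta_pos": [0, 0.06, 0], "roll": 0},
    {"delta_pos": [0, 0.06, 0], "roll": 0},
    {"delta_pos": [0, 0.06, 0], "roll": 0},
  ],
)

```text
t: 7.9
position: [0.5806, -0.2337, 0.103]
tool_rot: [0.593, -0.385, 0.385, -0.593]
ft_force: [1.1, 0.2, 0.8]
opening: 0.0851
```

```bash
python3 snap.py g6 .5807 -.2338 .14 45 1
```

```text
side origin 220 90 scale 4.444444444444445
top origin 337 136 scale 4.444444444444445
t 8.0 p [ 0.5808 -0.2338  0.1033] yaw -65.98 tilt 0.02 F [ 0.24  0.5  -0.5 ] T [-0.024 -0.038  0.007] open 0.0854
delta [ 0.     -0.1222 -0.0003] roll 0.0003
```

View pics/g6.png

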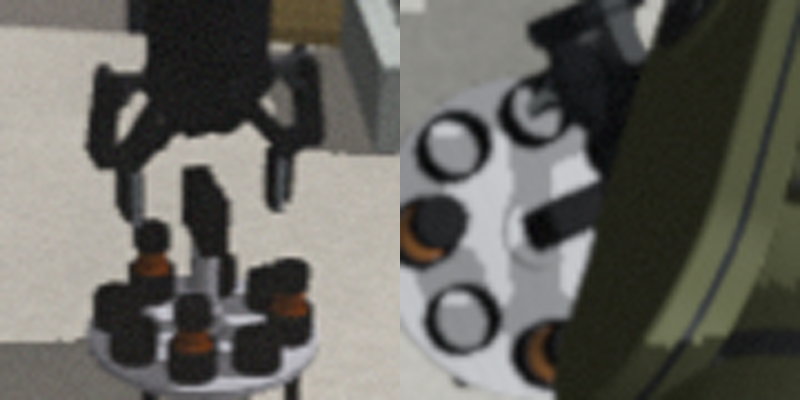

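```bash
python3 -c "
from h import *
s=bot.read_state();P=s['position'];R=Ro.from_quat(s['tool_rot']).as_matrix()
o={'side':np.array([220,90]),'top':np.array([337,136])}
for z in(.12,.13,.14,.15):
  for sg in(-1,1):
    q=P+R@np.array([0,0,sg*.0427]);q[2]=z
    print(z,sg,[(proj(n,q)[0]-o[n])*4.444 for n in o])
"
```

```text
0.12 -1 [array([266.3294306 , 221.72536606]), array([231.1074401 , 300.16130143])]
0.12 1 [array([137.70986082, 237.49576653]), array([138.60403517, 118.06572235])]
0.13 -1 [array([266.88372669, 207.73140264]), array([239.53617022, 297.39350028])]
0.13 1 [array([137.75235784, 223.34991049]), array([145.67196836, 112.87938604])]
0.14 -1 [array([267.44112424, 193.62800727]), array([248.19776283, 294.54892718])]
0.14 1 [array([137.79520838, 209.09116287]), array([152.93251635, 107.55143105])]
0.15 -1 [array([268.00162488, 179.41434043]), array([257.10196743, 291.62435448])]
0.15 1 [array([137.83841551, 194.71862795]), array([160.39363267, 102.07599753])]
```

>>> carry_out(
  motion=[
    {"delta_pos": [0, 0, 0], "roll": 0},
    {"delta_pos": [0, 0, 0], "roll": 0},
    {"delta_pos": [0, 0, 0], "roll": 0},
    {"delta_pos": [0, 0, 0], "roll": 0},
    {"delta_pos": [0, 0, 0], "roll": 0},
    {"delta_pos": [0, 0, 0], "roll": 0},
    {"delta_pos": [0, 0, 0], "roll": 0},
    {"delta_pos": [0, 0, 0], "roll": 0},
  ],
  gripper=0,
  squeeze=30,
)

```text
t: 8.8
position: [0.5807, -0.2338, 0.1032]
tool_rot: [0.593, -0.385, 0.385, -0.593]
ft_force: [-1.1, 0.2, 0.7]
opening: 0.0176
```

```bash
python3 snap.py g7 .5807 -.2338 .14 45 1
```

```text
side origin 220 90 scale 4.444444444444445
top origin 337 136 scale 4.444444444444445
t 8.9 p [ 0.5806 -0.2338  0.1032] yaw -65.98 tilt 0.01 F [-0.3   0.24  0.76] T [-0.083  0.049  0.016] open 0.0176
delta [ 1.000e-04 -1.227e-01  2.000e-04] roll 0.0003
```

View pics/g7.png

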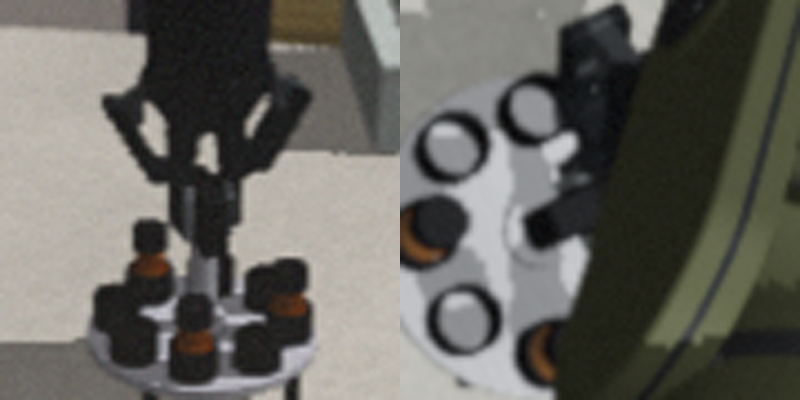

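>>> carry_out(
  motion=[
    {"delta_pos": [0, 0, 0], "roll": 0},
    {"delta_pos": [0, 0, 0], "roll": 0},
    {"delta_pos": [0, 0, 0], "roll": 0},
    {"delta_pos": [0, -0.01, 0], "roll": 0},
    {"delta_pos": [0, -0.02, 0], "roll": 0},
    {"delta_pos": [0, -0.04, 0], "roll": 0},
    {"delta_pos": [0, -0.055, 0], "roll": 0},
    {"delta_pos": [0, -0.06, 0], "roll": 0},
  ],
  gripper=0,
  squeeze=90,
)

```text
t: 9.7
position: [0.581, -0.2338, 0.1219]
tool_rot: [-0.593, 0.385, -0.385, 0.593]
ft_force: [-0.2, 0.2, -5.0]
opening: 0.0171
```

>>> carry_out(
  motion=[
    {"delta_pos": [0, -0.02, 0], "roll": 0},
    {"delta_pos": [0, -0.06, 0], "roll": 0},
    {"delta_pos": [0, -0.12, 0], "roll": 0},
    {"delta_pos": [0, -0.19, 0], "roll": 0},
    {"delta_pos": [0, -0.27, 0], "roll": 0},
    {"delta_pos": [0, -0.34, 0], "roll": 0},
    {"delta_pos": [0, -0.39, 0], "roll": 0},
    {"delta_pos": [0, -0.41, 0], "roll": 0},
  ],
)

```text
t: 10.5
position: [0.5816, -0.2342, 0.2472]
tool_rot: [-0.593, 0.384, -0.386, 0.593]
ft_force: [0.3, -0.8, -4.3]
opening: 0.0167
```

```bash
python3 snap.py g8 .5807 -.2338 .25 55 1; python3 -c "
from h import *
go(.5455,.2415,.245,-102.5)"
```

```text
side origin 211 43 scale 3.6363636363636362
top origin 350 114 scale 3.6363636363636362
t 10.6 p [ 0.5811 -0.2339  0.2454] yaw -65.98 tilt 0.11 F [ 0.68  0.48 -5.14] T [-0.002  0.045 -0.022] open 0.0172
delta [-0.0009 -0.0154 -0.0009] roll 0.0002
t 10.6 p [ 0.5811 -0.2339  0.2454] yaw -65.98 tilt 0.11 F [ 0.68  0.48 -5.14] T [-0.002  0.045 -0.022] open 0.0172
delta [-1.4958e+00 -4.0000e-04  5.3680e-01] roll 0.4058
```

View pics/g8.png

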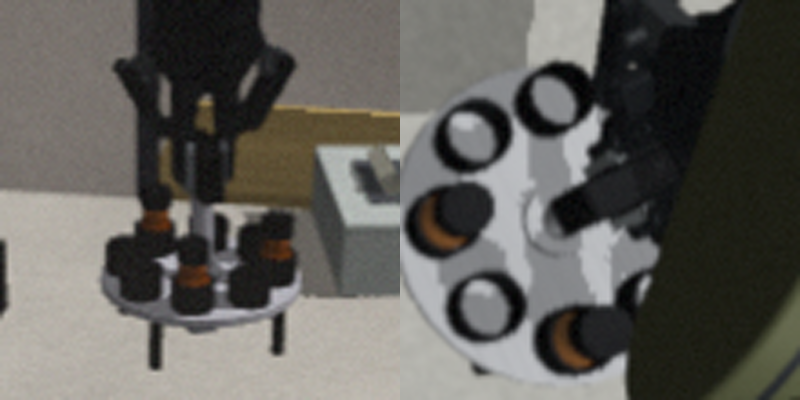

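>>> carry_out(
  motion=[
    {"delta_pos": [-0.031, 0, 0.011], "roll": 0.01},
    {"delta_pos": [-0.078, 0, 0.028], "roll": 0.03},
    {"delta_pos": [-0.141, 0, 0.051], "roll": 0.06},
    {"delta_pos": [-0.22, 0, 0.079], "roll": 0.09},
    {"delta_pos": [-0.314, 0, 0.113], "roll": 0.12},
    {"delta_pos": [-0.414, 0, 0.149], "roll": 0.15},
    {"delta_pos": [-0.518, 0, 0.186], "roll": 0.18},
    {"delta_pos": [-0.621, 0, 0.223], "roll": 0.21},
  ],
)

```text
t: 11.4
position: [0.5645, -0.0343, 0.2422]
tool_rot: [0.522, -0.479, 0.477, -0.521]
ft_force: [0.1, 0.7, -3.9]
opening: 0.0168
```

```bash
python3 -c "
from h import *
go(.5455,.2415,.245,-102.5)"
```

```text
t 11.4 p [ 0.5645 -0.0343  0.2422] yaw -85.03 tilt 0.19 F [ 0.12  0.65 -3.92] T [ 0.015 -0.027  0.038] open 0.0168
delta [-0.9214 -0.0084  0.0164] roll 0.1941
```

>>> carry_out(
  motion=[
    {"delta_pos": [-0.11, 0, 0.002], "roll": 0.03},
    {"delta_pos": [-0.22, 0, 0.004], "roll": 0.06},
    {"delta_pos": [-0.34, 0, 0.006], "roll": 0.09},
    {"delta_pos": [-0.46, 0, 0.008], "roll": 0.12},
    {"delta_pos": [-0.58, 0, 0.01], "roll": 0.15},
    {"delta_pos": [-0.69, 0, 0.012], "roll": 0.175},
    {"delta_pos": [-0.79, 0, 0.014], "roll": 0.19},
    {"delta_pos": [-0.86, 0, 0.015], "roll": 0.194},
  ],
)

```text
t: 12.2
position: [0.5456, 0.2233, 0.2421]
tool_rot: [-0.445, 0.551, -0.55, 0.443]
ft_force: [-0.1, -0.3, -5.0]
opening: 0.0168
```

>>> carry_out(
  motion=[
    {"delta_pos": [-0.035, 0, 0], "roll": 0},
    {"delta_pos": [-0.055, 0, 0], "roll": 0},
    {"delta_pos": [-0.06, 0, 0], "roll": 0},
    {"delta_pos": [-0.06, 0, 0], "roll": 0},
    {"delta_pos": [-0.06, 0, 0], "roll": 0},
    {"delta_pos": [-0.06, 0, 0], "roll": 0},
    {"delta_pos": [-0.06, 0, 0], "roll": 0},
    {"delta_pos": [-0.06, 0, 0], "roll": 0},
  ],
)

```text
t: 13.0
position: [0.5513, 0.2383, 0.2442]
tool_rot: [0.443, -0.551, 0.551, -0.443]
ft_force: [1.3, -0.8, -3.4]
opening: 0.0166
```

```bash
python3 snap.py g9 .5455 .2415 .2 70 1; python3 -c "
from h import *
go(.5455,.2415,.245,-102.5)"
```

```text
side origin 182 150 scale 2.857142857142857
top origin 36 129 scale 2.857142857142857
t 13.1 p [0.5512 0.2385 0.2442] yaw -102.35 tilt 0.0 F [-1.31  0.25 -4.62] T [-0.025  0.03  -0.031] open 0.017
delta [-0.0058  0.1473 -0.0209] roll -0.4039
t 13.1 p [0.5512 0.2385 0.2442] yaw -102.35 tilt 0.0 F [-1.31  0.25 -4.62] T [-0.025  0.03  -0.031] open 0.017
delta [-0.0058 -0.0027 -0.0209] roll 0.0017
```

View pics/g9.png

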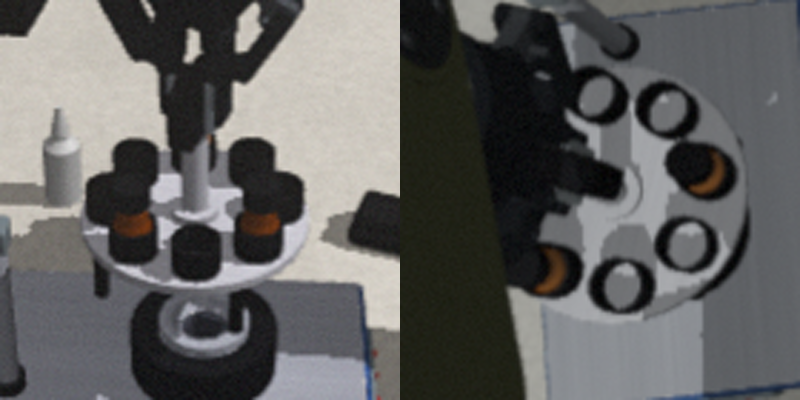

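```bash
cat > disc.py <<'E'
import fit; from fit import *
for n in("top","side"): fit.cams_img[n]=cams.get_image(n)
s=bot.read_state(); p=s['position']; zt=p[2]-.1032+.048
A=np.radians(np.arange(0,360,3))
for n in("top","side"):
    for z in (zt,):
        c=p[:2].copy(); cam=I[n]['extrinsics'][:2,3]
        th=np.arctan2(*(cam-c)[::-1]); B=A[np.cos(A-th)>.2]
        for it in range(4):
            e=edges(n,c,.076,z,B,+1,.006); x,q=fitc(e,.076); c=x
        print(n,zt.round(4),"disc",x.round(4),q.round(5),len(e),"free",fitc(e)[0].round(4),"minus tcp",(x-p[:2]).round(4))
E
python3 disc.py
```

```text
top 0.189 disc [0.5527 0.2383] 0.00076 52 free [0.5521 0.2368 0.0748] minus tcp [ 0.0014 -0.0003]
side 0.189 disc [0.5512 0.2396] 0.00081 53 free [0.5511 0.242  0.0741] minus tcp [-0.     0.001]
```

>>> carry_out(
  motion=[
    {"delta_pos": [-0.002, 0.01, -0.01], "roll": -0.005},
    {"delta_pos": [-0.005, 0.03, -0.0233], "roll": -0.015},
    {"delta_pos": [-0.005, 0.06, -0.0233], "roll": -0.015},
    {"delta_pos": [-0.005, 0.09, -0.0233], "roll": -0.015},
    {"delta_pos": [-0.005, 0.115, -0.0233], "roll": -0.015},
    {"delta_pos": [-0.005, 0.13, -0.0233], "roll": -0.015},
    {"delta_pos": [-0.005, 0.13, -0.0233], "roll": -0.015},
    {"delta_pos": [-0.005, 0.13, -0.0233], "roll": -0.015},
  ],
)

```text
t: 14.0
position: [0.5449, 0.2416, 0.2052]
tool_rot: [0.45, -0.546, 0.546, -0.45]
ft_force: [0.6, -0.1, -4.3]
opening: 0.0166
```

```bash
python3 disc.py; python3 snap.py g10 .5455 .2415 .15 60 1; python3 -c "
from h import *
go(.5455,.2415,.19,-101)"
```

```text
top 0.1506 disc [0.5463 0.2416] 0.00042 48 free [0.5461 0.241  0.0754] minus tcp [ 0.0012 -0.    ]
side 0.1506 disc [0.5442 0.2436] 0.00091 52 free [0.5441 0.2449 0.075 ] minus tcp [-0.0009  0.002 ]
side origin 192 181 scale 3.3333333333333335
top origin 56 142 scale 3.3333333333333335
t 14.2 p [0.5451 0.2417 0.2058] yaw -100.99 tilt 0.06 F [-0.58  0.08 -4.03] T [ 0.05  -0.028  0.034] open 0.0173
delta [0.0005 0.186  0.0014] roll -0.3888
t 14.2 p [0.5451 0.2417 0.2058] yaw -100.99 tilt 0.06 F [-0.58  0.08 -4.03] T [ 0.05  -0.028  0.034] open 0.0173
delta [0.0004 0.0526 0.0015] roll 0.0001
```

View pics/g10.png

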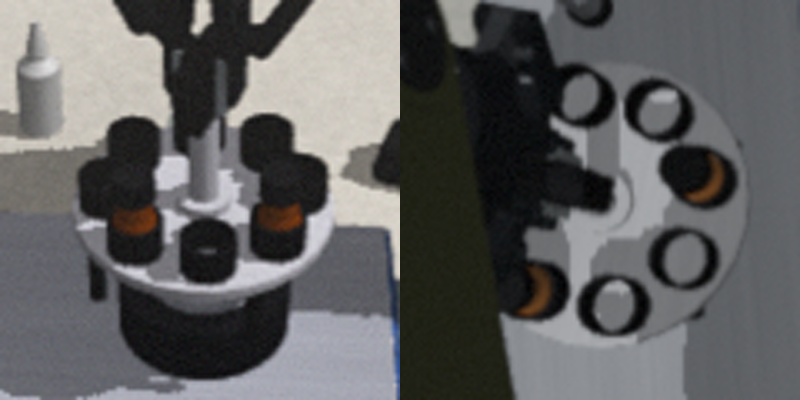

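>>> carry_out(
  motion=[
    {"delta_pos": [0, 0.007, 0], "roll": 0},
    {"delta_pos": [0, 0.014, 0], "roll": 0},
    {"delta_pos": [0, 0.021, 0], "roll": 0},
    {"delta_pos": [0, 0.028, 0], "roll": 0},
    {"delta_pos": [0, 0.035, 0], "roll": 0},
    {"delta_pos": [0, 0.041, 0], "roll": 0},
    {"delta_pos": [0, 0.047, 0], "roll": 0},
    {"delta_pos": [0, 0.05, 0], "roll": 0},
  ],
)

```text
t: 15.0
position: [0.5446, 0.2416, 0.1898]
tool_rot: [-0.45, 0.546, -0.546, 0.45]
ft_force: [0.1, -0.1, -4.8]
opening: 0.0173
```

```bash
python3 -c "
from h import *
go(.5455,.2415,.1632,-101)"
```

```text
t 15.0 p [0.5446 0.2416 0.1898] yaw -100.99 tilt 0.02 F [ 0.09 -0.14 -4.76] T [ 0.015  0.033 -0.015] open 0.0173
delta [-0.0004  0.0888  0.0029] roll 0.0001
```

>>> carry_out(
  motion=[
    {"delta_pos": [0, 0.003, 0], "roll": 0},
    {"delta_pos": [0, 0.006, 0], "roll": 0},
    {"delta_pos": [0, 0.009, 0], "roll": 0},
    {"delta_pos": [0, 0.012, 0], "roll": 0},
    {"delta_pos": [0, 0.015, 0], "roll": 0},
    {"delta_pos": [0, 0.015, 0], "roll": 0},
    {"delta_pos": [0, 0.015, 0], "roll": 0},
    {"delta_pos": [0, 0.015, 0], "roll": 0},
  ],
)

```text
t: 15.8
position: [0.5446, 0.2417, 0.1857]
tool_rot: [-0.45, 0.546, -0.545, 0.45]
ft_force: [-2.0, -0.5, -1.9]
opening: 0.0167
```

```bash
python3 -c "
from h import *
go(.5455,.2415,.1632,-101)"
```

```text
t 15.8 p [0.5446 0.2417 0.1857] yaw -100.99 tilt 0.02 F [-2.   -0.49 -1.88] T [-0.01   0.547 -0.091] open 0.0167
delta [-0.0001  0.0752  0.0031] roll 0.0001
```

>>> carry_out(
  motion=[
    {"delta_pos": [0, 0, -0.001], "roll": 0},
    {"delta_pos": [0, 0, -0.002], "roll": 0},
    {"delta_pos": [0, 0, -0.003], "roll": 0},
    {"delta_pos": [0, 0, -0.003], "roll": 0},
    {"delta_pos": [0, 0.003, -0.003], "roll": 0},
    {"delta_pos": [0, 0.006, -0.003], "roll": 0},
    {"delta_pos": [0, 0.006, -0.003], "roll": 0},
    {"delta_pos": [0, 0.006, -0.003], "roll": 0},
  ],
)

```text
t: 16.6
position: [0.5442, 0.2418, 0.1844]
tool_rot: [0.45, -0.545, 0.546, -0.45]
ft_force: [-0.6, -0.2, 0.2]
opening: 0.0173
```

```bash
python3 -c "
from h import *
go(.5455,.2415,.1632,-101)"
```

```text
t 16.6 p [0.5442 0.2418 0.1844] yaw -100.99 tilt 0.06 F [-0.59 -0.21  0.18] T [-0.134  0.122 -0.14 ] open 0.0173
delta [0.0002 0.0706 0.0044] roll 0.0001
```

>>> carry_out(
  motion=[
    {"delta_pos": [0, 0.001, 0], "roll": 0},
    {"delta_pos": [0, 0.002, 0], "roll": 0},
    {"delta_pos": [0, 0.003, 0], "roll": 0},
    {"delta_pos": [0, 0.004, 0], "roll": 0},
    {"delta_pos": [0, 0.005, 0], "roll": 0},
    {"delta_pos": [0, 0.005, 0], "roll": 0},
    {"delta_pos": [0, 0.005, 0], "roll": 0},
    {"delta_pos": [0, 0.005, 0], "roll": 0},
  ],
)

```text
t: 17.4
position: [0.5442, 0.2418, 0.1828]
tool_rot: [0.45, -0.545, 0.546, -0.45]
ft_force: [-0.2, -0.1, 4.9]
opening: 0.017
```

```bash
python3 -c "
from h import *
go(.5455,.2415,.1632,-101)"
```

```text
t 17.4 p [0.5442 0.2418 0.1828] yaw -100.99 tilt 0.06 F [-0.17 -0.05  4.93] T [-0.257 -0.014 -0.169] open 0.017
delta [0.0002 0.0652 0.0045] roll 0.0001
```

>>> carry_out(
  motion=[
    {"delta_pos": [0, 0, 0], "roll": 0.005},
    {"delta_pos": [0, 0, 0], "roll": 0.01},
    {"delta_pos": [0, 0, 0], "roll": 0.015},
    {"delta_pos": [0, 0, 0], "roll": 0.02},
    {"delta_pos": [0, 0, 0], "roll": 0.025},
    {"delta_pos": [0, 0, 0], "roll": 0.03},
    {"delta_pos": [0, 0, 0], "roll": 0.03},
    {"delta_pos": [0, 0, 0], "roll": 0.03},
  ],
)

```text
t: 18.2
position: [0.5435, 0.2416, 0.1813]
tool_rot: [-0.437, 0.556, -0.556, 0.436]
ft_force: [2.8, -0.3, -7.3]
opening: 0.017
```

```bash
python3 -c "
from h import *
go(.5455,.2415,.1632,-101)"
```

```text
t 18.2 p [0.5435 0.2416 0.1813] yaw -103.69 tilt 0.07 F [ 2.77 -0.33 -7.27] T [-0.    -0.986 -0.05 ] open 0.017
delta [-0.0013  0.0604  0.0068] roll -0.0299
```

>>> carry_out(
  motion=[
    {"delta_pos": [0, 0, 0.001], "roll": 0},
    {"delta_pos": [0, 0.002, 0.002], "roll": 0},
    {"delta_pos": [0, 0.004, 0.0025], "roll": 0},
    {"delta_pos": [0, 0.006, 0.0025], "roll": 0},
    {"delta_pos": [0, 0.008, 0.0025], "roll": 0},
    {"delta_pos": [0, 0.01, 0.0025], "roll": 0},
    {"delta_pos": [0, 0.01, 0.0025], "roll": 0},
    {"delta_pos": [0, 0.01, 0.0025], "roll": 0},
  ],
)

```text
t: 19.0
position: [0.5444, 0.2416, 0.1792]
tool_rot: [-0.437, 0.556, -0.556, 0.437]
ft_force: [0.2, 0.2, -4.1]
opening: 0.0172
```

```bash
python3 -c "
from h import *
go(.5455,.2415,.1632,-103.7)"
```

```text
t 19.0 p [0.5444 0.2416 0.1792] yaw -103.69 tilt 0.03 F [ 0.23  0.16 -4.06] T [ 0.002  0.046 -0.011] open 0.0172
delta [-0.0007  0.0533  0.0036] roll 0.0001
```

Free in the socket. Keep lowering.

>>> carry_out(
  motion=[
    {"delta_pos": [0, 0.004, 0], "roll": 0},
    {"delta_pos": [0, 0.008, 0], "roll": 0},
    {"delta_pos": [0, 0.012, 0], "roll": 0},
    {"delta_pos": [0, 0.016, 0], "roll": 0},
    {"delta_pos": [0, 0.02, 0], "roll": 0},
    {"delta_pos": [0, 0.024, 0], "roll": 0},
    {"delta_pos": [0, 0.024, 0], "roll": 0},
    {"delta_pos": [0, 0.024, 0], "roll": 0},
  ],
)

```text
t: 19.8
position: [0.5445, 0.2415, 0.1719]
tool_rot: [-0.437, 0.556, -0.556, 0.437]
ft_force: [-1.1, 0.1, -4.2]
opening: 0.0172
```

```bash
python3 -c "
from h import *
go(.5455,.2415,.1632,-103.7)"
```

```text
t 19.8 p [0.5445 0.2415 0.1719] yaw -103.69 tilt 0.02 F [-1.11  0.09 -4.24] T [0.056 0.141 0.028] open 0.0172
delta [-0.0007  0.029   0.0034] roll 0.0001
```

>>> carry_out(
  motion=[
    {"delta_pos": [0, 0.004, 0], "roll": 0},
    {"delta_pos": [0, 0.008, 0], "roll": 0},
    {"delta_pos": [0, 0.012, 0], "roll": 0},
    {"delta_pos": [0, 0.016, 0], "roll": 0},
    {"delta_pos": [0, 0.019, 0], "roll": 0},
    {"delta_pos": [0, 0.021, 0], "roll": 0},
    {"delta_pos": [0, 0.021, 0], "roll": 0},
    {"delta_pos": [0, 0.021, 0], "roll": 0},
  ],
)

```text
t: 20.6
position: [0.5445, 0.2416, 0.1656]
tool_rot: [-0.437, 0.556, -0.556, 0.437]
ft_force: [-0.8, 0.2, -5.2]
opening: 0.0168
```

```bash
python3 -c "
from h import *
go(.5455,.2415,.1632,-103.7)"
```

```text
t 20.6 p [0.5445 0.2416 0.1656] yaw -103.69 tilt 0.01 F [-0.78  0.19 -5.18] T [0.093 0.217 0.048] open 0.0168
delta [-0.0006  0.008   0.0033] roll 0.0001
```

>>> carry_out(
  motion=[
    {"delta_pos": [0, 0.002, 0], "roll": 0},
    {"delta_pos": [0, 0.004, 0], "roll": 0},
    {"delta_pos": [0, 0.006, 0], "roll": 0},
    {"delta_pos": [0, 0.008, 0], "roll": 0},
    {"delta_pos": [0, 0.009, 0], "roll": 0},
    {"delta_pos": [0, 0.01, 0], "roll": 0},
    {"delta_pos": [0, 0.01, 0], "roll": 0},
    {"delta_pos": [0, 0.01, 0], "roll": 0},
  ],
)

```text
t: 21.4
position: [0.5446, 0.2417, 0.1633]
tool_rot: [0.437, -0.556, 0.556, -0.437]
ft_force: [-3.0, 0.2, 0.8]
opening: 0.0171
```

```bash
python3 -c "
from h import *
go(.5455,.2415,.1632,-103.7)"; python3 snap.py g11 .5455 .2415 .13 60 1
```

```text
t 21.4 p [0.5446 0.2417 0.1633] yaw -103.69 tilt 0.01 F [-3.02  0.16  0.84] T [-0.02   0.719 -0.05 ] open 0.0171
delta [-0.0002  0.0005  0.003 ] roll 0.0002
side origin 192 188 scale 3.3333333333333335
top origin 60 144 scale 3.3333333333333335
t 21.5 p [0.5446 0.2417 0.1634] yaw -103.68 tilt 0.02 F [-2.69  0.67  0.34] T [-0.024  0.731 -0.025] open 0.0173
delta [-1.000e-04  1.112e-01  2.900e-03] roll -0.4187
```

View pics/g11.png

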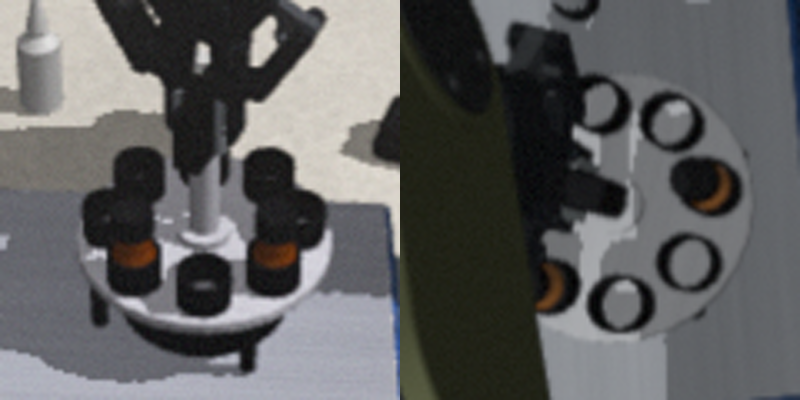

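>>> carry_out(
  motion=[
    {"delta_pos": [0, 0, -0.001], "roll": 0},
    {"delta_pos": [0, 0, -0.002], "roll": 0},
    {"delta_pos": [0, 0.001, -0.002], "roll": 0},
    {"delta_pos": [0, 0.002, -0.002], "roll": 0},
    {"delta_pos": [0, 0.003, -0.002], "roll": 0},
    {"delta_pos": [0, 0.003, -0.002], "roll": 0},
    {"delta_pos": [0, 0.003, -0.002], "roll": 0},
    {"delta_pos": [0, 0.003, -0.002], "roll": 0},
  ],
)

```text
t: 22.3
position: [0.5445, 0.2417, 0.1633]
tool_rot: [0.436, -0.556, 0.556, -0.437]
ft_force: [-2.9, -1.2, 6.0]
opening: 0.0168
```

```bash
python3 -c "
from h import *
go(.5455,.2415,.1632,-103.7)"
```

```text
t 22.3 p [0.5445 0.2417 0.1633] yaw -103.69 tilt 0.08 F [-2.93 -1.16  6.02] T [-0.268  0.778 -0.012] open 0.0168
delta [-0.      0.0002  0.0033] roll 0.0001
```

>>> carry_out(
  motion=[
    {"delta_pos": [0, 0, 0], "roll": 0},
    {"delta_pos": [0, 0, 0], "roll": 0},
    {"delta_pos": [0, 0, 0], "roll": 0},
    {"delta_pos": [0, 0, 0], "roll": 0},
    {"delta_pos": [0, 0, 0], "roll": 0},
    {"delta_pos": [0, 0, 0], "roll": 0},
    {"delta_pos": [0, 0, 0], "roll": 0},
    {"delta_pos": [0, 0, 0], "roll": 0},
  ],
  gripper=1,
  squeeze=20,
)

```text
t: 23.1
position: [0.544, 0.2417, 0.1619]
tool_rot: [0.437, -0.556, 0.556, -0.437]
ft_force: [-0.0, 0.5, 0.5]
opening: 0.0856
```

```bash
python3 -c "
from h import *
go(.5455,.2415,.1632,-103.7)"; python3 snap.py g12 .5455 .2415 .15 60 1
```

```text
t 23.1 p [0.544  0.2417 0.1619] yaw -103.69 tilt 0.0 F [-0.02  0.52  0.47] T [ 0.017 -0.042  0.013] open 0.0856
delta [-0.0005 -0.0044  0.0051] roll 0.0001
side origin 192 181 scale 3.3333333333333335
top origin 56 142 scale 3.3333333333333335
t 23.2 p [0.544  0.2417 0.1619] yaw -103.69 tilt 0.0 F [-0.05 -0.83 -0.15] T [-0.01  -0.038 -0.005] open 0.0854
delta [-0.0005  0.0398  0.0051] roll -0.4188
```

View pics/g12.png

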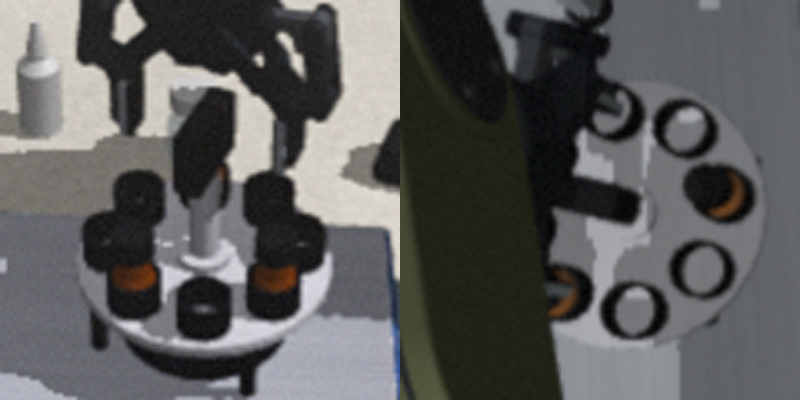

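>>> carry_out(
  motion=[
    {"delta_pos": [0, -0.02, 0], "roll": 0},
    {"delta_pos": [0, -0.06, 0], "roll": 0},
    {"delta_pos": [0, -0.12, 0], "roll": 0},
    {"delta_pos": [0, -0.2, 0], "roll": 0},
    {"delta_pos": [0, -0.28, 0], "roll": 0},
    {"delta_pos": [0, -0.36, 0], "roll": 0},
    {"delta_pos": [0, -0.42, 0], "roll": 0},
    {"delta_pos": [0, -0.45, 0], "roll": 0},
  ],
)

```text
t: 24.0
position: [0.5448, 0.242, 0.3003]
tool_rot: [0.435, -0.556, 0.557, -0.438]
ft_force: [0.1, 0.0, 0.1]
opening: 0.0857
```

>>> carry_out(
  motion=[
    {"delta_pos": [0.02, 0, -0.05], "roll": 0},
    {"delta_pos": [0.06, 0, -0.15], "roll": 0},
    {"delta_pos": [0.12, 0, -0.28], "roll": 0},
    {"delta_pos": [0.18, 0, -0.4], "roll": 0},
    {"delta_pos": [0.24, 0, -0.5], "roll": 0},
    {"delta_pos": [0.28, 0, -0.55], "roll": 0},
    {"delta_pos": [0.3, 0, -0.55], "roll": 0},
    {"delta_pos": [0.3, 0, -0.55], "roll": 0},
  ],
)

```text
t: 24.8
position: [0.3625, 0.1929, 0.297]
tool_rot: [0.436, -0.556, 0.556, -0.437]
ft_force: [-0.5, -0.7, -0.1]
opening: 0.0857
```

```bash
cat > fin.py <<'E'
import fit; from fit import *
for n in("top","side"):
    fit.cams_img[n]=cams.get_image(n); cv2.imwrite(f"pics/fin_{n}.png",fit.cams_img[n])
A=np.radians(np.arange(0,360,3))
for n in("top","side"):
    for z in (.108,):
        c=np.array([.545,.2415]); cam=I[n]['extrinsics'][:2,3]
        th=np.arctan2(*(cam-c)[::-1]); B=A[np.cos(A-th)>.2]
        for it in range(4):
            e=edges(n,c,.076,z,B,+1,.006); x,q=fitc(e,.076); c=x
        print(n,"disc",x.round(4),q.round(5),len(e),"free",fitc(e)[0].round(4))
E
python3 fin.py; python3 snap.py fin .545 .2415 .13 60 1
```

```text
top disc [0.5462 0.2422] 0.00054 51 free [0.546  0.2415 0.0755]
side disc [0.5444 0.2439] 0.0011 52 free [0.5439 0.2469 0.0737]
side origin 192 188 scale 3.3333333333333335
top origin 60 144 scale 3.3333333333333335
t 25.0 p [0.363  0.1934 0.2967] yaw -103.71 tilt 0.05 F [-0.22  0.1  -0.6 ] T [-0.001  0.016  0.009] open 0.0856
delta [-0.2996  0.555   0.5518] roll -0.419
```

View pics/fin.png

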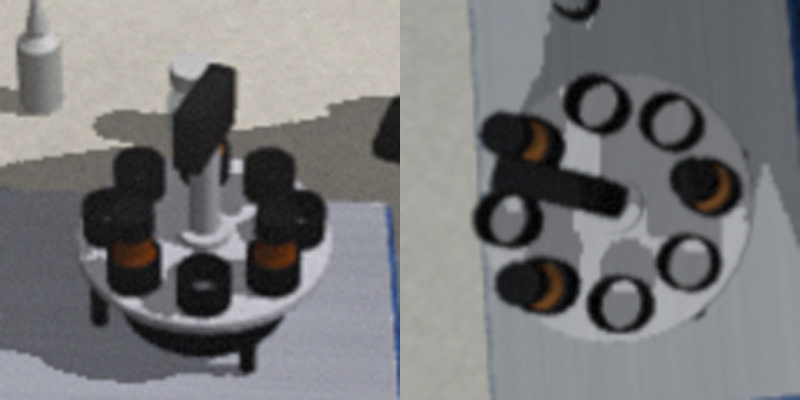

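View pics/fin_side.png

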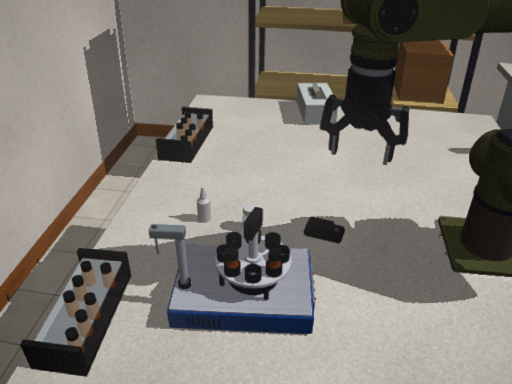

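```bash
python3 -c "
from cell import bot
print(bot.finish_job())"
```

```text
the job is handed in; nothing more can be done
None
```

The carousel is seated on the drive hub and released, and I handed the job in at about 25 s.

**What I did:** I gripped the handle across its 18 mm and carried the carousel over. I set its angle from the socket wall visible in the top picture and lowered it. The stub caught at the socket mouth, so I shifted it under 1 mm and turned it about 3 degrees. It dropped in and I lowered it until the force rose with no further movement. Measured forces stayed under about 8 N in the readings after each move. I then opened the gripper and backed away.

**What the last checks showed:**
- **Seating:** The tool stopped at 0.1633 m, against 0.1632 m worked out for fully home.
- **Centring:** The disc's centre is within about 2 mm of the hub's in both cameras, and it looks level.
- **Vials and bystanders:** All three vials stand in their pockets. The mouse, jar and dropper bottle look where they were; I compared them by eye, not by measurement.
- **Gripper:** It is clear of everything, with the wrist force near zero.

**What disagreed:**
- **Gripper height:** Both cameras showed the gripper about 40 mm higher than the reported tool position implied. I set the grasp height from the pictures and used only height differences after that.
- **Disc centre:** The two cameras differ by about 2 mm on it, which is within their calibration.
- **Sideways force:** About 3 N remained at seating and disappeared when I let go.

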